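Screw the filler cap onto the curing pot by feel

TASK

Pick up the metal cap by its grip bar, set it on the threaded neck of the pressure curing pot and screw it clockwise all the way down to its stop. Start it gently: if it stiffens while it still stands proud the threads are crossed, so stop at once, turn it back until you feel it drop in, and start again. Never force the thread (stay well below 60 N on it, about 1.2 N m of twist); leave the cap fully home and let go of it.

Things in the scene. Friction and masses are not known exactly. Their poses are not given: they have to be found in the camera images.
- pot: The curing pot, fixed to the bench: round, aluminium, 184 mm across the foot, 100 mm high to the flat collar (80 mm across) round its filler neck; a gauge low on its side at -x. Origin: centre of the underside, on the neck's vertical axis; z up. The thread's turn about the axis differs each time and is not measured by any pose here.
- neck_top (a point): Centre of the top of the steel filler neck, on its axis, 127 mm above the bench. The neck is a 40 mm post, bevelled on top, 27 mm above the collar, with a rigid right-hand three-start thread (51 mm across). Each 120 degrees has a gap in the ridges of 40 degrees; next to it, clockwise, a ridge 68 degrees long that falls 6 mm clockwise; then a stop (12 degrees).
- neck_collar (a point): Centre of the collar, 100 mm above the bench, at the neck's foot. Lugs over gaps drop in; turned clockwise (65 to 95 degrees) they run down under the ridges to the stops: home. Lugs on top of ridges also sink while turned clockwise, but jam on the stops with the cap 10 mm above home: crossed. Turned back from there they climb 5 mm in about 65 degrees, then drop 9 mm into gaps.
- cap_home (a point): Point on the neck's axis 101.6 mm above the bench, where the cap's origin is when the cap is fully home; z up. If the lugs land on the tops of the stops the cap stands about 14 mm above home; a small turn clockwise drops them into gaps. With a 5 N press the free thread turns with under 0.15 N m; at a stop the twist passes 0.25 N m at once and soars with each further degree.
- cap: The loose cap, standing upright on the bench: aluminium, 0.14 to 0.24 kg, skirt 61 mm across and 32 mm high, open below, with an upright grip bar on top; 64 mm high in all. Origin: centre of the lower rim; z up; x along the grip bar. It slides down over the neck with about 1 mm of play all round.
- cap_lugs (a point): Point on the cap's axis 8 mm above its lower rim, level with the middles of three equal lugs inside the skirt (round pins 6 mm thick, 120 degrees apart, one at the cap's +x, 42.4 mm across between their inner ends).
- cap_bar (a point): Point inside the cap's grip bar, on the cap's axis, 54 mm above the lower rim. The bar is 48 mm long (along the cap's x), 16 mm thick (along its y: pinch it across this) and 32 mm high; its top is 10 mm above this point, its foot 22 mm below.
Mind the look-alikes: they are no part of the job. Leave any black or brown look-alike of the cap alone.

How it is judged:
By the outcome, as a careful person would: the job done as asked, in the order asked, and still so for the second after the job is handed in, with the robot touching nothing.
It also fails if it takes over 72 s, if anything falls off the work surface, if the arm or the gripper's body presses on something with over 40 N, if the wrist force passes 120 N, or if a joint passes its speed limit or range.

ROBOT

A 6-joint arm with a two-finger parallel gripper is mounted at the origin on the work surface. World frame = base frame: x ahead of the robot, y to its left, z up, the work surface at z = 0. Lengths are in m, angles in rad, forces in N, time in s.
With the tool pointing down it reaches from about 0.35 to 0.85 m from the base axis. Payload 8.1 kg.
Tool frame: the origin (TCP) lies midway between the tips of the shut fingers; the grasp point (between the pads) lies 19 mm behind it; z points along the fingers, y is the line along which they close (so a half turn about z gives the same grasp; the last joint's range is limited). The gripper opens to 93 mm and grips with 3 to 60 N. Pads are 15 mm wide; open, the fingers measure 128 mm over their backs; the gripper's body (75 mm by 188 mm) begins 65 mm behind the grasp point.
Start: joints at [1.042, 0.13, 1.488, -0, 1.523, -0.085], TCP at [0.258, 0.542, 0.219] pointing down, gripper open.
Joint ranges: [-2.96, 2.96], [-0.89, 2.26], [0.02, 2.5], [-1.34, 4.48], [0, 2.73], [-2.66, 2.66]. Speed limits (rad/s): [2.39, 2.39, 2.79, 3.14, 3.14, 3.14].

INTERFACE

Orientations are given as a rotation vector (axis times angle).
In Python, from station import * gives the robot as it stands. The module is installed in compiled form; this text tells all that it offers. Calls block until the motion is done:
- goto(position, orientation): joint-space move of the TCP to a pose.
- movel(position, ori=None, vel=0.15, guard=None): straight line of the TCP; ori=None keeps the orientation; vel is the mean speed in m/s. With guard (N) it stops when the force on the tool has changed by that much, and returns True; else False.
- move_j(angles): joint-space move.
- set_gripper(opening, grasp_force=None): finger opening in m; grasp_force is the grip in N (None keeps the last); returns when the fingers have stopped.
- pause(seconds).
- ik(position, orientation): joint angles nearest the present ones, or None.
- get_state(): the state.
- snapshot(name): name is "scene" or "top" or "wrist"; returns a dict with "img" (480x640x3 uint8, red, green, blue), "range_z" (480x640 float32, m along the optical axis (not along the pixel's ray), 0 where there is no reading), "fov_y" (degrees; the focal length in pixels is half the picture's height over the tangent of half this angle, whatever the lens; pixels are square), "cx", "cy" (the principal point, pixels), "cam_to_world" (4x4, takes a point from camera to world coordinates). Camera axes: x right, y up, looking along -z (the intrinsics and any distortion apply to the point x, -y, -z); pixel columns grow to the right and rows downward; lengths in m; the calibration is good to about 2 mm. The wrist camera is an equidistant fisheye: a pixel r from the principal point sees the ray r / f radians off the axis. A picture is of the moment at which its call begins.
A pose or a line that the arm cannot do raises IKError and nothing moves.
- job_done(): hands the job in; it is judged then, once.
The state is a dict: "clock": time; "joint_pos": joint angles; "qd": joint speeds; "effort": joint torques, N m; "tool_pos": TCP position; "ee_rot": TCP orientation; "ft_force": force on the tool from outside, world axes, zero at the start; "torque": the same for the moment, N m; "width": finger opening in m; "finger_force": force on a finger pad.
Only numpy, scipy, OpenCV 4.12 (cv2) and the standard library are available. Lean on these libraries where they do the work, as an engineer would, in place of code of your own. Each camera call takes 0.05 s, during which the arm holds its last target. There are 200 camera calls.

## Working session

There is one attempt and no reset: what is moved stays moved. The work goes in short steps, each a Python script; the robot and the scene stay as the last script left them, time stands still between calls to the robot, and variables do not carry over. Pictures are saved under pics/ and viewed, at most 10 in all, crops included, and the job is handed in when it is done.

```bash
mkdir -p pics; cat > h.py <<'E'
from station import *
import numpy as np, cv2
from scipy.spatial.transform import Rotation as R
def cloud(s):
    h,w=s["range_z"].shape; f=h/2/np.tan(np.radians(s["fov_y"])/2)
    u,v=np.meshgrid(np.arange(w),np.arange(h)); z=s["range_z"]
    p=np.stack([(u-s["cx"])/f*z,-(v-s["cy"])/f*z,-z,np.ones_like(z)],-1)
    return (p@np.array(s["cam_to_world"]).T)[...,:3]
E
python3 - <<'E'
from h import *
for n in("scene","top"):
    s=snapshot(n); cv2.imwrite(f"pics/{n}1.png",s["img"][...,::-1]); np.savez(f"{n}.npz",**s)
    print(n,s["fov_y"],s["cx"],s["cy"],np.round(s["cam_to_world"],3).tolist())
print(get_state())
E
```

```text
scene 43.41520791353819 318.6423288474577 237.81148822754307 [[0.868, -0.401, 0.294, 0.888], [0.497, 0.69, -0.526, -0.553], [0.008, 0.602, 0.798, 1.018], [0.0, 0.0, 0.0, 1.0]]
top 55.85229360985594 313.30625983919083 241.0376071773812 [[-0.018, 0.982, -0.187, 0.397], [-0.999, -0.024, -0.028, 0.035], [-0.032, 0.186, 0.982, 0.964], [0.0, 0.0, 0.0, 1.0]]
{'clock': 0.1, 'joint_pos': array([ 1.04163360e+00,  1.31088057e-01,  1.48914660e+00,  2.19342609e-05,
        1.52298847e+00, -8.53916115e-02]), 'qd': array([ 0.00037292, -0.00029555, -0.00264062, -0.00040596, -0.00115651,
        0.00303404]), 'effort': array([ 8.97971295e-04, -5.61337745e+01, -4.93096197e+01,  7.69260270e-02,
        2.91518366e-02, -4.56854275e-05]), 'tool_pos': array([0.25732419, 0.54146676, 0.21770396]), 'ee_rot': array([-6.91256532e-01, -3.06407137e+00,  2.43037378e-03]), 'ft_force': array([-0.34186927,  0.25132969, -0.27962602]), 'torque': array([-0.03964087,  0.0606201 ,  0.00587743]), 'finger_force': 0.0, 'width': 0.09305799818812666}
```

View pics/top1.png

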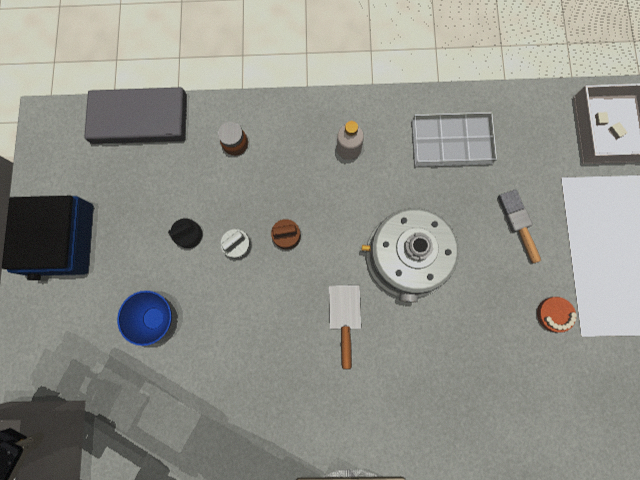

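View pics/scene1.png

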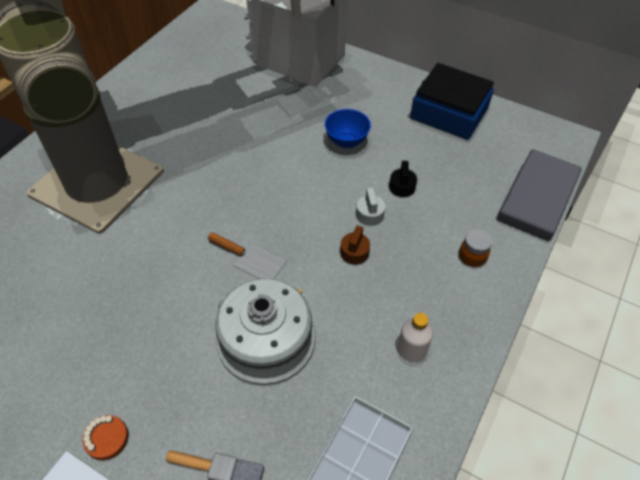

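In the top view, the black (186,233), metal (235,243) and brown (286,234) caps stand in a row. The light metal one fits the description, and the pot is at (418,248). Next I'll measure and crop to confirm.

```bash
python3 - <<'E'
from h import *
s=dict(np.load("top.npz")); P=cloud(s); im=s["img"]
def reg(u,v,r): return P[v-r:v+r,u-r:u+r].reshape(-1,3)
c=reg(235,243,28)
z=c[:,2]; print("bench z",np.median(P[330:350,230:260,2]))
top=c[(z>.055)&(z<.072)]; print("bar",len(top),top.mean(0),top[:,2].max()); 
m,sz,a=cv2.minAreaRect(top[:,:2].astype(np.float32)); print(m,sz,a)
w,V=np.linalg.eigh(np.cov(top[:,:2].T)); print("axis deg",np.degrees(np.arctan2(V[1,1],V[0,1])))
sk=c[(z>.025)&(z<.04)]; print("skirt",cv2.minEnclosingCircle(sk[:,:2].astype(np.float32)))
p=reg(415,248,50); z=p[:,2]
for lo,hi in((.097,.104),(.12,.13),(.08,.1)):
    q=p[(z>lo)&(z<hi)]; print(lo,len(q),q.mean(0),cv2.minEnclosingCircle(q[:,:2].astype(np.float32)))
a=cv2.resize(im[200:270,160:310],None,fx=4,fy=4,interpolation=cv2.INTER_CUBIC)
b=cv2.resize(im[210:285,380:460],(320,280),interpolation=cv2.INTER_CUBIC)
cv2.imwrite("pics/crop.png",a[...,::-1])
E
```

```text
bench z 0.00048409026958906587
bar 194 [0.57359857 0.22700697 0.06367235] 0.06848044948667853
(0.5744507312774658, 0.2275722771883011) (0.01674707792699337, 0.04680439084768295) 38.7440185546875
axis deg 128.39681249272766
skirt ((0.5739429593086243, 0.22782699763774872), 0.031049543991684914)
0.097 750 [ 0.54048623 -0.13735527  0.10030908] ((0.5437431335449219, -0.13971616327762604), 0.065371572971344)
0.12 420 [ 0.54261752 -0.13915029  0.12586075] ((0.543615460395813, -0.13935984671115875), 0.025629376992583275)
0.08 4531 [ 0.53978863 -0.13705589  0.09090862] ((0.5435804724693298, -0.13932625949382782), 0.0843084305524826)
```

View pics/crop.png

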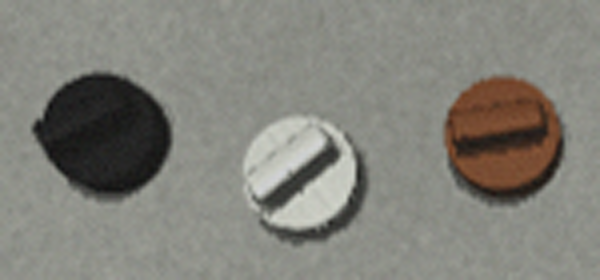

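Crop confirms it: the middle cap, at crop (300,170), is the light metal one. Its bar height, width and skirt radius all match. Next, a look from close by with the wrist camera, first at the neck and then at the cap.

```bash
cat >> h.py <<'E'
def ori(deg): return (R.from_euler('z',deg,degrees=True)*R.from_euler('x',180,degrees=True)).as_rotvec()
def wcloud(s):
    h,w=s["range_z"].shape; f=h/2/np.tan(np.radians(s["fov_y"])/2)
    u,v=np.meshgrid(np.arange(w),np.arange(h)); dx=u-s["cx"]; dy=v-s["cy"]; r=np.hypot(dx,dy)+1e-9
    z=s["range_z"]; k=np.tan(np.minimum(r/f,1.5))/r*z
    p=np.stack([dx*k,-dy*k,-z,np.ones_like(z)],-1)
    return (p@np.array(s["cam_to_world"]).T)[...,:3]
E
python3 - <<'E'
from h import *
for y in range(-180,180,30):
    q=ik([.5436,-.1394,.24],ori(y)); print(y,None if q is None else np.round(q,2))
q=ik([.5436,-.1394,.24],ori(128.5)) 
goto([.5436,-.1394,.24],ori(-51.5) if ik([.5436,-.1394,.24],ori(-51.5)) is not None else ori(128.5))
s=snapshot("wrist"); np.savez("w1.npz",**s); cv2.imwrite("pics/w1.png",s["img"][...,::-1])
print(s["fov_y"],s["cx"],s["cy"],np.round(s["cam_to_world"],3).tolist(),get_state()["clock"],get_state()["joint_pos"])
P=wcloud(s); p=P.reshape(-1,3); d=np.hypot(p[:,0]-.5436,p[:,1]+.1394)
for lo,hi in((.123,.13),(.112,.123),(.097,.103)):
    q=p[(d<.045)&(p[:,2]>lo)&(p[:,2]<hi)]; print(lo,len(q),q.mean(0),cv2.minEnclosingCircle(q[:,:2].astype(np.float32)))
E
```

```text
-180 [-0.34  0.02  1.57  0.    1.56 -1.91]
-150 [-0.34  0.02  1.57  0.    1.56 -2.44]
-120 None
-90 None
-60 [-0.34  0.02  1.57 -0.    1.56  2.28]
-30 [-0.34  0.02  1.57 -0.    1.56  1.75]
0 [-0.34  0.02  1.57 -0.    1.56  1.23]
30 [-0.34  0.02  1.57 -0.    1.56  0.7 ]
60 [-0.34  0.02  1.57 -0.    1.56  0.18]
90 [-0.34  0.02  1.57  0.    1.56 -0.34]
120 [-0.34  0.02  1.57  0.    1.56 -0.87]
150 [-0.34  0.02  1.57  0.    1.56 -1.39]
65.70646984690485 321.70310363481485 236.19082462943132 [[-0.782, 0.594, 0.189, 0.597], [-0.623, -0.745, -0.236, -0.204], [0.001, -0.302, 0.953, 0.406], [0.0, 0.0, 0.0, 1.0]] 2.7667 [-3.41194225e-01  1.73850880e-02  1.56805927e+00  1.64140086e-04
  1.55618650e+00  2.12692610e+00]
0.123 1821 [ 0.54627817 -0.13995272  0.126461  ] ((0.5447860956192017, -0.13827650249004364), 0.021355019882321358)
0.112 1206 [ 0.54834076 -0.14200127  0.11796847] ((0.5454975962638855, -0.13888487219810486), 0.026267405599355698)
0.097 3313 [ 0.54950065 -0.14411952  0.09970628] ((0.5455098152160645, -0.13932688534259796), 0.04030727967619896)
```

View pics/w1.png

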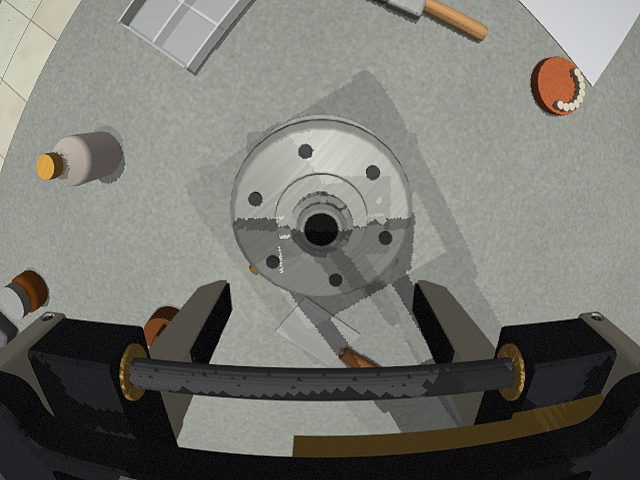

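The wrist view shows the neck at (321,229), with the dark ridges around it. Depth gives an axis near (0.545,-0.139), and the 40.3 mm collar radius and 0.1265 m top height both check out. Now the ridge heights by angle, to get the thread's phase.

```bash
python3 - <<'E'
from h import *
for n,f,c in(("w1",wcloud,(.5453,-.1389)),("top",cloud,(.5436,-.1394))):
    s=dict(np.load(n+".npz")); p=f(s).reshape(-1,3); x=p[:,0]-c[0]; y=p[:,1]-c[1]; r=np.hypot(x,y); a=np.degrees(np.arctan2(y,x))%360
    print(n)
    for b in range(0,360,10):
        k=(a>=b)&(a<b+10)&(r>.0215)&(r<.0248)
        print(b,k.sum(),np.round(np.sort(p[k,2])[[0,k.sum()//2,-1]]*1e3,1) if k.any() else "", end=" | " if b%30<20 else "\n")
E
```

```text
w1
0 24 [118.9 120.6 121.9] | 10 16 [120.4 121.5 122.8] | 20 10 [111.8 112.7 114. ]
30 23 [111.9 113.2 115.1] | 40 19 [113.4 114.3 114.8] | 50 24 [114.3 115.5 121.6]
60 19 [118.3 120.2 121.4] | 70 15 [115.1 116.3 117.6] | 80 19 [115.5 117.3 118.9]
90 18 [117.4 118.2 119. ] | 100 19 [118.2 119.4 120.5] | 110 17 [118.3 119.7 121.7]
120 22 [118.9 120.8 122.2] | 130 19 [120.8 121.8 123.5] | 140 10 [111.6 112.7 113.9]
150 12 [111.9 113.3 114.8] | 160 12 [113.1 114.2 115.1] | 170 15 [114.  115.1 120.1]
180 19 [119.3 120.3 121. ] | 190 22 [115.5 116.9 121.2] | 200 18 [115.9 116.8 118.2]
210 19 [116.7 118.  119.2] | 220 18 [117.5 118.6 119.8] | 230 18 [118.5 120.  121.1]
240 20 [119.5 120.5 121.8] | 250 28 [110.9 120.7 122.7] | 260 26 [100.6 112.6 354.1]
270 489 [ 99.4 354.1 363.2] | 280 860 [ 98.4 358.  363.9] | 290 468 [ 99.  359.  363.2]
300 256 [119.3 358.9 363.3] | 310 306 [106.2 358.2 363.6] | 320 486 [106.9 359.6 363.5]
330 518 [106.9 359.8 363.9] | 340 73 [117.  358.1 362.7] | 350 22 [118.2 119.8 121. ]
top
0 3 [118.  119.2 122.8] | 10 7 [109.9 112.7 122.3] | 20 2 [114. 116. 116.]
30
[... 189 characters left out ...]
[ 98.9 115.6 122.5] | 110 8 [ 99.5 118.8 122. ]
120 7 [ 99.9 121.3 122.5] | 130 9 [ 99.6 119.7 125.3] | 140 6 [ 98.7 113.5 114.5]
150 6 [100.2 113.2 117.5] | 160 5 [ 99.6 112.6 114.9] | 170 7 [ 97.8 114.3 115.4]
180 6 [101.5 121.1 123. ] | 190 3 [115.6 117.6 120.9] | 200 4 [115.7 118.5 119.8]
210 5 [116.3 118.3 121.6] | 220 3 [117.  120.4 121.2] | 230 2 [120.6 120.7 120.7]
240 5 [117.3 120.8 121.3] | 250 4 [122.2 123.6 124.2] | 260 1 [112. 112. 112.]
270 2 [113.4 117.1 117.1] | 280 1 [116.4 116.4 116.4] | 290 3 [114.  117.7 120.4]
300 2 [121.8 123.4 123.4] | 310 4 [117.2 118.1 124.1] | 320 2 [118.2 118.6 118.6]
330 3 [117.  117.3 119.8] | 340 3 [118.5 119.3 121.7] | 350 2 [121.4 122.1 122.1]
```

Phase is clear: stops at about 58–70°, ridges 70–139° and gaps about 18–58° (centre 38° mod 120). The gap floor height of 113–115 mm fits the stated drop. A second view at the opposite yaw will cancel the camera offset, then I'll look at the cap.

```bash
python3 - <<'E'
from h import *
def circ(p,c,lo,hi,rm):
    d=np.hypot(p[:,0]-c[0],p[:,1]-c[1]); q=p[(d<rm)&(p[:,2]>lo)&(p[:,2]<hi)]
    return len(q),cv2.minEnclosingCircle(q[:,:2].astype(np.float32)),q[:,2].mean()
goto([.5436,-.1394,.24],ori(128.5))
s=snapshot("wrist"); p=wcloud(s).reshape(-1,3)
for a in((.123,.13,.03),(.112,.123,.03),(.097,.103,.045)): print(circ(p,(.545,-.139),*a))
x=p[:,0]-.5445;y=p[:,1]+.1392;r=np.hypot(x,y);a=np.degrees(np.arctan2(y,x))%360
for b in range(0,360,10):
    k=(a>=b)&(a<b+10)&(r>.0215)&(r<.0248)&(p[:,2]<.13); print(b,round(float(np.median(p[k,2]))*1e3,1) if k.any() else "-",end=" ")
print()
goto([.574,.2277,.17],ori(128.5))
s=snapshot("wrist"); p=wcloud(s).reshape(-1,3); cv2.imwrite("pics/w3.png",s["img"][...,::-1])
print(circ(p,(.574,.2277),.025,.04,.034),circ(p,(.574,.2277),.004,.04,.036))
d=np.hypot(p[:,0]-.574,p[:,1]-.2277); t=p[(d<.032)&(p[:,2]>.058)&(p[:,2]<.07)]
print(len(t),cv2.minAreaRect(t[:,:2].astype(np.float32)),t.mean(0))
st=get_state(); print(st["clock"],st["joint_pos"],st["tool_pos"],st["ft_force"],st["torque"])
E
```

```text
(1840, ((0.5451713800430298, -0.14137135446071625), 0.0225315373390913), np.float64(0.1264956600192651))
(1155, ((0.5454913377761841, -0.13902312517166138), 0.026265796273946762), np.float64(0.11789706503698268))
(3309, ((0.5456413626670837, -0.13871487975120544), 0.040319234132766724), np.float64(0.09980789644087304))
0 121.0 10 121.0 20 112.7 30 113.2 40 114.7 50 119.5 60 119.3 70 116.5 80 117.5 90 118.4 100 119.1 110 119.7 120 120.5 130 112.9 140 112.0 150 113.1 160 113.6 170 114.9 180 119.7 190 116.3 200 116.8 210 118.0 220 118.9 230 119.6 240 120.5 250 121.6 260 113.3 270 113.3 280 113.8 290 114.9 300 120.6 310 117.1 320 117.3 330 118.1 340 118.5 350 119.7 
(2729, ((0.5765630602836609, 0.2289041429758072), 0.0308611411601305), np.float64(0.0317781003989798)) (2937, ((0.5763227939605713, 0.22897420823574066), 0.03111141547560692), np.float64(0.0306032578131432))
1183 ((0.5765628814697266, 0.23000724613666534), (0.015322798863053322, 0.047353923320770264), 38.18891143798828) [0.57568253 0.2306403  0.06344528]
6.9167 [ 2.92559104e-01  2.02582294e-01  1.49617259e+00 -3.81851459e-04
  1.44215619e+00 -3.77780236e-01] [0.57465515 0.22641003 0.17047955] [0.24315358 0.66751045 0.45216379] [-0.02360794  0.00476248  0.02311969]
```

View pics/w3.png

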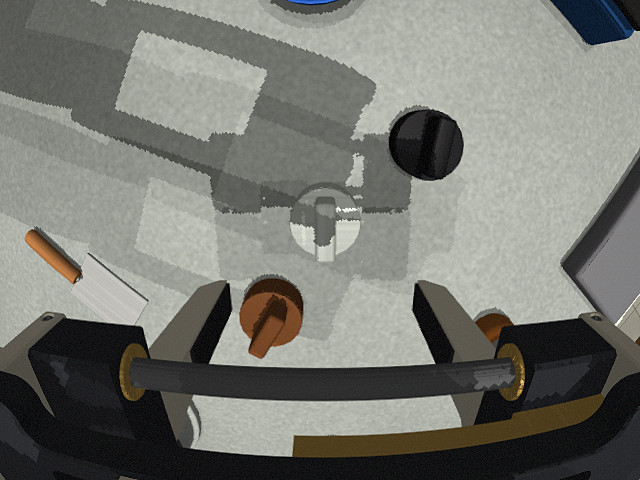

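The metal cap is at (326,220) with its bar vertical in the image, so the yaw is right, and its bar top and skirt match in size. The brown (270,315) and black (427,145) caps are clear of the fingers. Grasping.

```bash
cat >> h.py <<'E'
def show(t=""):
    s=get_state(); print(t,round(s["clock"],2),"pos",np.round(s["tool_pos"]*1e3,1),"F",np.round(s["ft_force"],1),"T",np.round(s["torque"],2),"w",round(s["width"]*1e3,1),"ff",round(float(s["finger_force"]),1),"q6",round(s["joint_pos"][5],2)); return s
E
python3 - <<'E'
from h import *
o=ori(128.3)
set_gripper(.06)
goto([.5765,.2294,.09],o); pause(.2); show("above")
print(movel([.5765,.2294,.037],o,vel=.08,guard=8)); pause(.1); show("down")
set_gripper(.0,40); show("grip")
movel([.5765,.2294,.19],o,vel=.2); pause(.3); show("lift")
E
```

```text
above 8.27 pos [578.5 230.   93.2] F [ 0.1 -0.1 -0.1] T [ 0.01 -0.03  0.03] w 60.4 ff 0.0 q6 -0.37
False
down 9.18 pos [577.2 229.6  37.9] F [ 0.2 -0.6  0.6] T [0.02 0.   0.01] w 59.8 ff 0.0 q6 -0.37
grip 9.94 pos [576.4 229.4  36.9] F [-0.2 -0.   0.3] T [-0.06  0.08 -0.04] w 16.1 ff 40.0 q6 -0.37
lift 11.16 pos [576.  229.2 188.8] F [-0.2 -0.4 -1.6] T [-0.05  0.    0.02] w 15.5 ff 40.0 q6 -0.37
```

```bash
python3 - <<'E'
from h import *
o=ori(97); x,y=.5455,-.139
goto([x,y,.20],o); pause(.3); show("above")
movel([x,y,.169],o,vel=.08); pause(.2); show("pre")
print(movel([x,y,.138],o,vel=.02,guard=4)); show("contact"); pause(.2); show()
E
```

```text
above 12.84 pos [ 545.7 -138.3  199.9] F [ 0.4 -0.1 -0.8] T [-0.05  0.12 -0.  ] w 15.5 ff 40.0 q6 -0.46
pre 13.57 pos [ 545.9 -139.2  169.7] F [-0.7 -0.3 -1.1] T [-0.05  0.04  0.04] w 15.6 ff 40.0 q6 -0.46
True
contact 14.67 pos [ 545.4 -139.   145.5] F [-0.  -0.1  4.7] T [-0.08  0.17  0.03] w 15.7 ff 40.0 q6 -0.46
 14.87 pos [ 545.4 -139.   145.5] F [-1.5 -0.1  6.2] T [-0.04  0.13  0.01] w 15.6 ff 40.0 q6 -0.46
```

Contact at TCP z 145.5 mm, so the lugs are on the gap floor 7 mm above home, as wanted (crossed would be about 151). Screwing clockwise gently now, tracking the press force and the twist.

```bash
cat > screw.py <<'E'
from h import *
import sys
yaw,zc,ymin=map(float,sys.argv[1:4]); x,y=.5455,-.139; step=3
T0=get_state()["torque"][2]; i=0
while yaw>ymin:
    yaw-=step; movel([x,y,zc],ori(yaw),vel=.05)
    s=get_state(); F=s["ft_force"][2]; T=s["torque"][2]; i+=1
    zc+=np.clip((F-5)*5e-5,-.0006,.0006)
    print(f"{s['clock']:.2f} yaw {yaw:.0f} zc {zc*1e3:.2f} z {s['tool_pos'][2]*1e3:.2f} F {np.round(s['ft_force'],1)} Tz {T:.3f}")
    if abs(T)>.3 or abs(F)>15: print("STOP"); break
E
python3 screw.py 97 .1454 70
```

```text
15.12 yaw 94 zc 145.15 z 145.38 F [0.9 0.1 0. ] Tz -0.072
15.37 yaw 91 zc 144.90 z 145.10 F [ 0.8 -0.5  0.1] Tz -0.053
15.62 yaw 88 zc 144.67 z 144.84 F [0.2 0.  0.2] Tz -0.056
15.87 yaw 85 zc 144.42 z 144.57 F [ 0.6 -0.3 -0. ] Tz -0.022
16.12 yaw 82 zc 144.11 z 144.30 F [ 0.9  0.  -1. ] Tz 0.002
16.37 yaw 79 zc 143.85 z 144.05 F [-0.1  0.1 -0.3] Tz -0.016
16.62 yaw 76 zc 143.59 z 143.81 F [ 1.   0.2 -0.2] Tz -0.048
16.87 yaw 73 zc 143.25 z 143.61 F [ 0.5 -0.1 -1.8] Tz 0.037
17.12 yaw 70 zc 142.94 z 143.32 F [-0.2 -0.3 -1.1] Tz -0.037
```

```bash
sed -i 's/5e-5/1e-4/' screw.py; python3 screw.py 70 .1429 -15; python3 -c "
from h import *
pause(.2);show()"
```

```text
17.37 yaw 67 zc 142.45 z 142.97 F [ 0.4 -0.4  0.5] Tz -0.044
17.62 yaw 64 zc 142.12 z 142.69 F [-0.2  0.6  1.7] Tz -0.051
17.87 yaw 61 zc 141.89 z 142.36 F [-1.1  0.4  2.7] Tz -0.060
18.12 yaw 58 zc 141.61 z 142.08 F [0.  0.7 2.2] Tz -0.029
18.37 yaw 55 zc 141.42 z 141.79 F [-0.6 -0.1  3.1] Tz -0.042
18.62 yaw 52 zc 141.34 z 141.54 F [-0.  -0.2  4.2] Tz -0.040
18.87 yaw 49 zc 141.10 z 141.34 F [-0.3  0.3  2.7] Tz -0.037
19.12 yaw 46 zc 140.87 z 141.08 F [-0.1  0.3  2.7] Tz -0.047
19.37 yaw 43 zc 140.59 z 140.81 F [-0.3 -0.6  2.2] Tz -0.013
19.62 yaw 40 zc 140.22 z 140.57 F [ 0.2 -0.3  1.3] Tz -0.067
19.87 yaw 37 zc 139.94 z 140.25 F [-0.3  0.1  2.2] Tz 0.001
20.12 yaw 34 zc 139.70 z 140.02 F [ 0.1 -0.5  2.6] Tz -0.017
20.37 yaw 31 zc 139.49 z 139.77 F [ 0.9 -0.4  2.8] Tz -0.073
20.62 yaw 28 zc 139.25 z 139.52 F [-0.1  0.3  2.6] Tz -0.029
20.87 yaw 25 zc 138.92 z 139.26 F [ 1.2 -0.1  1.7] Tz -0.023
21.12 yaw 22 zc 138.62 z 138.95 F [-0.1  0.5  2. ] Tz 0.023
21.37 yaw 19 zc 138.48 z 138.71 F [ 0.5 -0.   3.5] Tz 0.046
21.62 yaw 16 zc 138.21 z 138.65 F [2.2 0.1 2.3] Tz 0.507
STOP
 21.82 pos [ 545.8 -139.   138.7] F [1.7 0.8 2.2] T [-0.14 -0.33  0.51] w 15.8 ff 40.2 q6 0.95
```

Twist jumped at z 138.65, which is home height, after 80° of turn: that's the stop. Releasing and checking.

```bash
python3 - <<'E'
from h import *
set_gripper(.05); pause(.2); show("open")
x,y=.5455,-.139
movel([x,y,.26],ori(16),vel=.15); pause(.3); show("up")
s=snapshot("wrist"); cv2.imwrite("pics/end.png",s["img"][...,::-1]); p=wcloud(s).reshape(-1,3)
d=np.hypot(p[:,0]-x,p[:,1]-y)
t=p[(d<.033)&(p[:,2]>.16)&(p[:,2]<.175)]; k=p[(d<.03)&(p[:,2]>.125)&(p[:,2]<.145)]
print("top",np.median(t[:,2]),"expect .1656; skirt",np.median(k[:,2]),"expect .1336",cv2.minAreaRect(t[:,:2].astype(np.float32)))
E
```

```text
open 22.77 pos [ 545.5 -139.   138.5] F [-0.1 -0.3  0.3] T [-0.02  0.12  0.04] w 50.0 ff 0.0 q6 0.95
up 24.02 pos [ 545.2 -138.9  259.2] F [-0.2  1.   1.2] T [ 0.04  0.11 -0.08] w 50.2 ff 0.0 q6 0.95
top 0.16523299905867206 expect .1656; skirt 0.13357486109279149 expect .1336 ((0.5451645851135254, -0.13855285942554474), (0.047518931329250336, 0.016621073707938194), 19.619253158569336)
```

View pics/end.png

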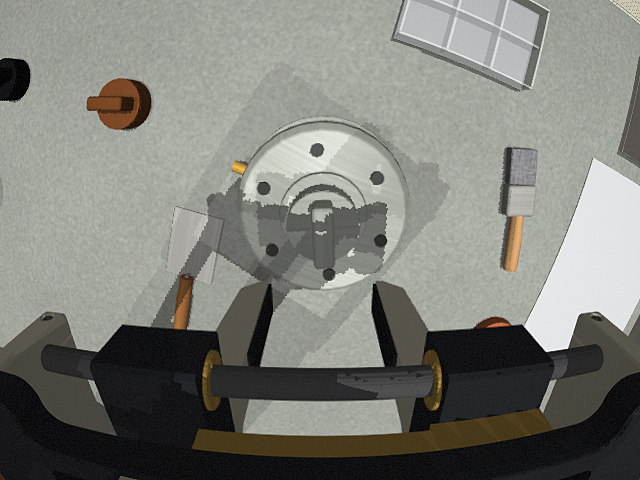

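The cap sits level on the neck at (322,220). Top and skirt heights match home to within 0.4 mm, and the gripper is clear.

```bash
python3 -c "
from station import *
print(job_done())"
```

```text
the job is handed in; nothing more can be done
None
```

The metal cap is screwed fully home against its stop after about 80° clockwise, with a peak twist of 0.51 N m and no crossed threads; I let go of it and handed the job in at about 24 s.

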